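# Tumble the tall tube off the riser bar, seam up

## Task

Three steel offcuts stand on the riser bar of the welding table. Push the tall square tube over the bar's far edge (the long edge away from the robot) so that it tips over and comes to lie flat on the table right beside the bar, its length at right angles to the bar, with the weld seam that now faces the robot uppermost for inspection. Tumble it rather than lift it, and leave the short square tube and the round pipe standing where they are.

Things in the scene. Friction and masses are not known exactly. Their poses are not given: they have to be found in the camera images.
- tall_tube_center (a point): Part to tumble: bare steel square tube, 50 x 50 mm, 4 mm wall, 90 mm long, about 0.45 kg, open ends, standing on the riser bar within 5 degrees of square to it. The point is its centre, 45 mm above its foot. z runs along the tube (up at the start); x points out of the side facing the bar's far edge; the opposite (-x) side, facing the robot, has a weld seam, 6 mm wide, along its length.
- short_tube_center (a point): Bystander: the same square tube, 50 x 50 mm, but only 45 mm long, standing on the riser bar. The point is its centre, 22.5 mm above its foot. To be left standing.
- pipe_center (a point): Bystander: a bare steel round pipe, 54 mm outside diameter, 90 mm long, standing on the riser bar. The point is its centre, 45 mm above its foot. To be left standing.
- step_edge (a point): Middle of the far top edge of the riser bar: fixed dark steel, 90 mm deep, 420 mm long, 25 mm high, flat on the table (z = 0). x is level, square to the edge, pointing away from the robot; y along the edge; z up. Parts stand in a row along it, 115 mm or more apart, centres 40 to 55 mm behind the edge. Slid slowly off, a tube tips once its centre passes the edge, onto its leading side.
Not all that is in view belongs to the job. What is shaped like the part that bears tall_tube_center but green is not meant.

How it is judged:
By the outcome, as a careful person would: the job done as asked, in the order asked, and still so for the second after the job is handed in, with the robot touching nothing.
It also fails if it takes over 35 s, if anything falls off the work surface, if the arm or the gripper's body presses on something with over 40 N, if the wrist force passes 120 N, or if a joint passes its speed limit or range.

## Robot

A 6-joint arm with a two-finger parallel gripper is mounted at the origin on the work surface. World frame = base frame: x ahead of the robot, y to its left, z up, the work surface at z = 0. Lengths are in mm, angles in degrees, forces in N, time in s.
With the tool pointing down it reaches from about 300 to 850 mm from the base axis. Payload 4.2 kg.
Tool frame: the origin (TCP) lies between the finger pads; the fingertips stand 19 mm ahead of it and the grasp point (between the pads) is the TCP (env.tips_ahead is the distance from the TCP to the fingertips, in mm); z points along the fingers, y is the direction in which the jaws open and shut (so a half turn about z gives the same grasp; the last joint's range is limited). The gripper opens to 91 mm and grips with 3 to 60 N. Pads are 32 mm wide; open, the fingers measure 118 mm over their backs; the gripper's body (76 mm by 178 mm) begins 60 mm behind the grasp point.
Start: joints at [-70.015, 18.312, 89.639, -0, 72.044, -1.146], TCP at [207.289, -536.351, 232.976] pointing down, gripper open.
Joint ranges: [-177.97, 177.97], [-48.28, 115.42], [12.27, 149.76], [-77.06, 257.06], [2.81, 150.46], [-146.56, 146.56]. Speed limits (degrees/s): [147.25, 147.25, 180, 180, 180, 180].

## Interface

Orientations are given as [roll, pitch, yaw] about the fixed x, y, z axes, in that order (R = Rz(yaw) Ry(pitch) Rx(roll)).
In Python, from workcell import telemetry, viewer, job_done, env gives the robot as it stands. The module is installed in compiled form; this text tells all that it offers.
- The arm moves only by the shell command python3 -m jog 'ROWS' [FORCE]. ROWS is JSON, a list of rows, each a list of 3 entries, a list of its own where there are three numbers: the shift along the tool's x, y, z in cm, then the turn about the tool's z in degrees, then the opening, from 0 (shut) to 1 (fully open). A call has 1 to 10 rows; each row shifts and turns the pose as measured when the row begins, along the tool's axes as they then stand; what a row does not reach is not made up. A row lasts 1/8 s, in which the tool goes at most 62.5 mm and 10.7 degrees, less where a joint would pass 70% of its speed; a pose out of reach is approached as far as the arm can. A call is refused whole if a number of a shift passes 6.25 or a number of a turn 10.7, either way. A call with a gripper value outside its range is refused whole. The fingers move at their own pace and stop on an object; FORCE is the grip in N (left out, the last holds). Time passes only in rows, so rows that do not move let the fingers close. It gives the time, the measured TCP pose, the force and the opening at its end, in the units of the state.
- telemetry.state(): the state, without advancing time (a new reading comes with each control period).
- viewer.grab_frame(name): name is "scene" or "top" or "wrist"; returns a dict with "color" (420x560x3 uint8, red, green, blue), "K" (3x3 intrinsics, pixels), "rvec" (rotation vector, rad) and "tvec" (3), from world to camera coordinates, as OpenCV has them. Camera axes: x right, y down, z forward; pixel columns grow to the right and rows downward; lengths in mm; the calibration is good to about 2 mm. A picture is of the moment at which its call begins. There is no depth.
- job_done(): hands the job in, once; it reports no verdict.
The state is a dict: "time_s": time; "qpos": joint angles; "qvel": joint speeds; "effort": joint torques, N m; "ee_pos": TCP position; "ee_rot": TCP orientation; "force": force on the tool from outside, world axes, zero at the start; "torque": the same for the moment, N m; "gripper_width": finger opening in mm.
Only numpy, scipy, OpenCV 4.12 (cv2) and the standard library are available. Lean on these libraries where they do the work, as an engineer would, in place of code of your own. Each camera call takes 0.05 s, during which the arm holds its last target. There are 200 camera calls.

## Working session

There is one attempt and no reset: what is moved stays moved. The work goes in short steps, Python scripts to look and compute and a shell command to move; the robot and the scene stay as the last step left them, time stands still between calls to the robot, and variables do not carry over. Pictures are saved under pics/ and viewed, about 8 in all and at most 12, crops included, and the job is handed in when it is done.

```bash
mkdir -p pics
cat > h.py <<'E'
import numpy as np, cv2
from workcell import telemetry, viewer, env
def grab(n,f=None):
    d=viewer.grab_frame(n)
    if f: cv2.imwrite(f,d["color"][:,:,::-1])
    return d
def ray(d,u,v,z):
    R=cv2.Rodrigues(np.array(d["rvec"],float))[0];t=np.array(d["tvec"],float).ravel()
    c=-R.T@t; r=R.T@np.linalg.inv(np.array(d["K"]))@np.array([u,v,1.]); return c+r*(z-c[2])/r[2]
def proj(d,p):
    return cv2.projectPoints(np.array(p,float).reshape(-1,1,3),np.array(d["rvec"],float),np.array(d["tvec"],float),np.array(d["K"],float),None)[0].reshape(-1,2)
E
python3 - <<'E'
from h import *
import pickle
D={n:grab(n) for n in("scene","top")}
pickle.dump(D,open("d.pkl","wb"))
for n in D: cv2.imwrite(f"pics/{n}0.png",cv2.resize(D[n]["color"][:,:,::-1],(784,588)))
for n,d in D.items():
    R=cv2.Rodrigues(np.array(d["rvec"],float))[0];print(n,-R.T@np.array(d["tvec"]).ravel(),R[2])
print(telemetry.state())
E
```

```text
scene [1160.03077467  124.90472586  740.12581025] [-0.65872724 -0.03848522 -0.7513969 ]
top [465.36777571  86.45764389 702.28419478] [ 0.14948186 -0.00994823 -0.98871442]
{'time_s': 0.1, 'qpos': array([-7.00171199e+01,  1.83450236e+01,  8.96985312e+01, -2.92068640e-04,
        7.20468919e+01, -1.14495925e+00]), 'qvel': array([ 0.11544907, -0.05396011, -0.26323839,  0.0968695 ,  0.02322798,
        0.0620994 ]), 'effort': array([-9.54351606e-06, -4.13333702e+01, -2.32510418e+01,  7.28037511e-02,
        4.21670463e-02, -4.24679445e-05]), 'ee_pos': array([ 207.11815179, -535.93504066,  232.23997434]), 'ee_rot': array([-1.79909566e+02, -1.52965238e-03,  2.11279284e+01]), 'force': array([ 0.15272775,  0.16506127, -0.49662642]), 'torque': array([ 0.02095725, -0.03864592, -0.02823966]), 'gripper_width': 91.21626053496651}
```

View pics/top0.png

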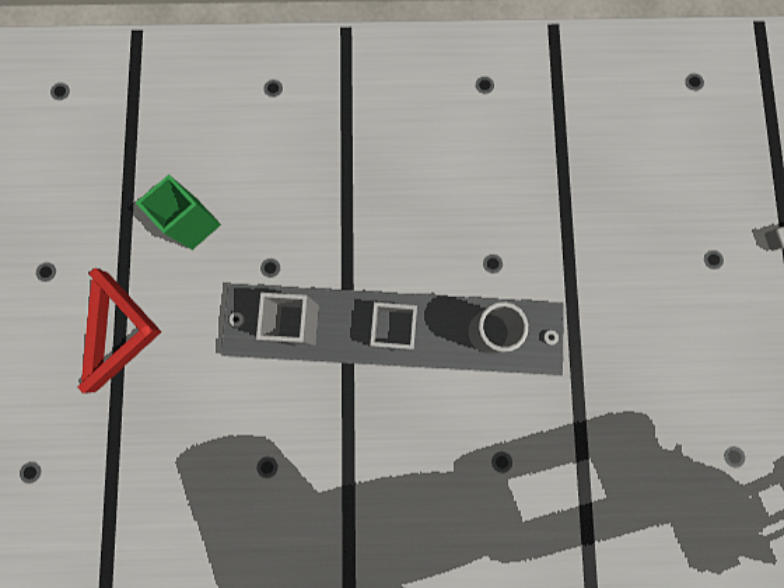

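View pics/scene0.png

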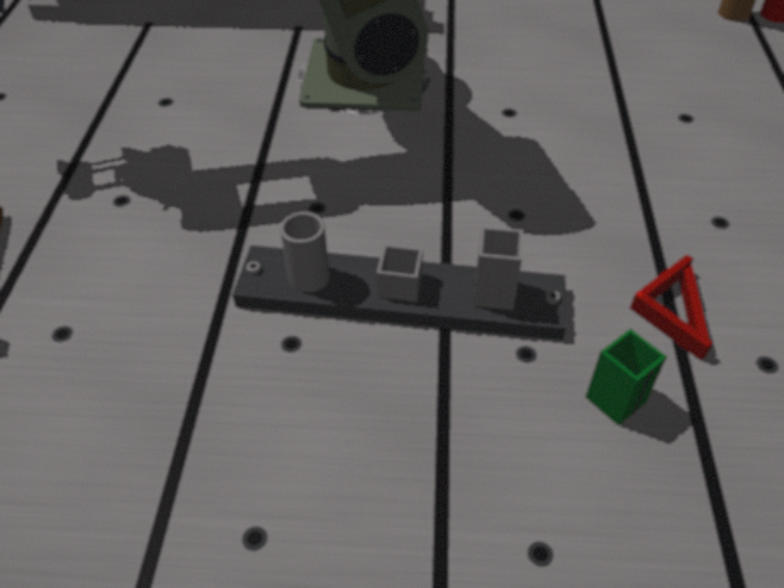

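Top view (784x588): tall tube rim at about (258–307, 294–341), short tube at (395,326), pipe at (503,327), bar corners at about (224,283), (563,302), (562,375) and (218,353). In the scene view the tall tube is at the right end of the bar (~(500,270)), with the green decoy and red triangle beyond it.

Run:
```python
from h import *
import pickle
D=pickle.load(open("d.pkl","rb")); d=D["top"]; g=cv2.cvtColor(d["color"],cv2.COLOR_RGB2GRAY)
s=560/784
# bar: refine corners from hand picks -> line fit of the far/near edges
def edge(c0,c1,off,vmin):
    pts=[]
    for f in np.linspace(.05,.95,60):
        u=c0[0]+f*(c1[0]-c0[0]);v=c0[1]+f*(c1[1]-c0[1])
        col=g[int(v)-7:int(v)+8,int(round(u))].astype(float);gr=np.diff(col)
        i=np.argmax(np.abs(gr)); 
        if abs(gr[i])>30: pts.append((round(u),int(v)-7+i+.5))
    return np.array(pts)
far=edge((224*s,283*s),(563*s,302*s),0,0); near=edge((218*s,353*s),(562*s,375*s),0,0)
for n,p,z in(("far",far,25),("near",near,0),("near25",near,25)):
    w=np.array([ray(d,u,v,z)[:2] for u,v in p]); 
    c=np.polyfit(w[:,1],w[:,0],1); 
    for _ in range(5):
        k=abs(np.polyval(c,w[:,1])-w[:,0])<2; c=np.polyfit(w[k,1],w[k,0],1)
    print(n,len(p),k.sum(),"x=%.4f*y+%.1f"%tuple(c),"yaw of normal",-np.degrees(np.arctan(c[0])))
print("corners",[ray(d,u*s,v*s,25)[:2].round() for u,v in((224,283),(563,302),(562,375),(218,353))])
roi=np.zeros_like(g);cv2.fillPoly(roi,[np.int32(np.array([(226,288),(560,306),(558,370),(222,350)])*s)],255)
m=((g>160)&(roi>0)).astype(np.uint8)
n,l,st,ce=cv2.connectedComponentsWithStats(m)
for i in range(1,n):
    if st[i,4]<60: continue
    p=np.argwhere(l==i)[:,::-1].astype(np.float32)
    print(st[i])
    for z in(70,115):
        w=np.array([ray(d,u,v,z)[:2] for u,v in p],np.float32); r=cv2.minAreaRect(w); print(z,r)
```

```text
far 60 48 x=0.0750*y+554.9 yaw of normal -4.28906954593867
near 60 60 x=0.0766*y+464.4 yaw of normal -4.378219289798393
near25 60 60 x=0.0766*y+464.2 yaw of normal -4.378219289798452
corners [array([577., 301.]), array([ 545., -122.]), array([ 455., -115.]), array([490., 306.])]
[183 210  36  34 268]
70 ((528.7838745117188, 219.64183044433594), (53.64588928222656, 52.93522644042969), 85.68763732910156)
115 ((524.2704467773438, 210.16305541992188), (49.82790756225586, 49.167755126953125), 85.68767547607422)
[265 217  33  32 226]
70 ((516.5109252929688, 90.18527221679688), (49.630889892578125, 49.12283706665039), 84.09404754638672)
115 ((512.8709716796875, 89.91993713378906), (46.09865951538086, 45.62673568725586), 84.09419250488281)
[343 216  34  35 235]
70 ((512.9830932617188, -37.39029312133789), (53.64189147949219, 55.31986618041992), 87.59978485107422)
115 ((509.5943298339844, -28.575965881347656), (49.82416534423828, 51.38272476196289), 87.59978485107422)
```

Measured: tall tube centre (524,210), 50x50 mm at z=115, yaw matching the bar (-4.3°), 46 mm behind the far edge. These agree with the sizes given. I'll move above the standoff point behind the tube, with the fingers part open for a two-point square push.

```bash
cat > t.py <<'E'
import sys
from h import *
from scipy.spatial.transform import Rotation as R
s=telemetry.state(); M=R.from_euler('xyz',s["ee_rot"],degrees=True).as_matrix()
g=np.array(eval(sys.argv[1]),float)
print("t",s["time_s"].__round__(2),"pos",s["ee_pos"].round(1),"rot",s["ee_rot"].round(2),"F",s["force"].round(1),"w",s["gripper_width"].__round__(1))
print("tool cm to goal",(M.T@(g-s["ee_pos"])/10).round(2),"turn",round(s["ee_rot"][2]+4.34,2))
E
python3 -m jog '[[[0,-6,0],8.5,0.22],[[0,-6,0],8.5,0.22],[[0,-6,0],8.5,0.22]]'; python3 t.py '[463.5,214.8,230]'
```

```text
time_s: 0.48
ee_pos: [168.0, -360.0, 229.6]
ee_rot: [-179.8, 0.1, -5.3]
force: [0.6, 0.1, 0.1]
gripper_width: 63.9
t 0.47 pos [ 168.  -360.   229.6] rot [-1.7976e+02  1.2000e-01 -5.3000e+00] F [0.6 0.1 0.1] w 63.9
tool cm to goal [ 24.11 -59.96   0.17] turn -0.96
```

```bash
python3 -m jog '[[[4,-4.7,0],-1,0.22],[[4,-4.7,0],0,0.22],[[4,-4.7,0],0,0.22],[[3,-5.4,0],0,0.22],[[3,-5.4,0],0,0.22],[[2,-5.8,0],0,0.22],[[2,-5.8,0],0,0.22],[[1,-6,0],0,0.22],[[0,-6,0],0,0.22],[[0,-6,0],0,0.22]]'; python3 t.py '[463.5,214.8,230]'
```

```text
time_s: 1.72
ee_pos: [444.4, 178.3, 230.0]
ee_rot: [-179.9, -0.1, -4.8]
force: [1.4, -0.2, -0.5]
gripper_width: 20.2
t 1.73 pos [444.4 178.3 230. ] rot [-1.799e+02 -6.000e-02 -4.780e+00] F [ 1.4 -0.2 -0.5] w 20.2
tool cm to goal [ 1.6  -3.8   0.01] turn -0.44
```

```bash
python3 -m jog '[[[1.5,-3.8,0],-0.4,0.22],[[0,0,0],0,0.22],[[0,0,5],0,0.22],[[0,0,5],0,0.22],[[0,0,4],0,0.22],[[0,0,1.5],0,0.22],[[0,0,0],0,0.22]]'; python3 t.py '[463.5,214.8,66]'
python3 - <<'E'
from h import *
grab("scene","pics/s1.png")
E
```

```text
time_s: 2.6
ee_pos: [460.1, 215.4, 69.9]
ee_rot: [179.9, 0.1, -4.1]
force: [0.8, -0.1, 0.7]
gripper_width: 20.0
t 2.6 pos [460.1 215.4  69.9] rot [ 1.7992e+02  1.3000e-01 -4.1300e+00] F [ 0.8 -0.1  0.7] w 20.0
tool cm to goal [0.34 0.04 0.39] turn 0.21
```

View pics/s1.png

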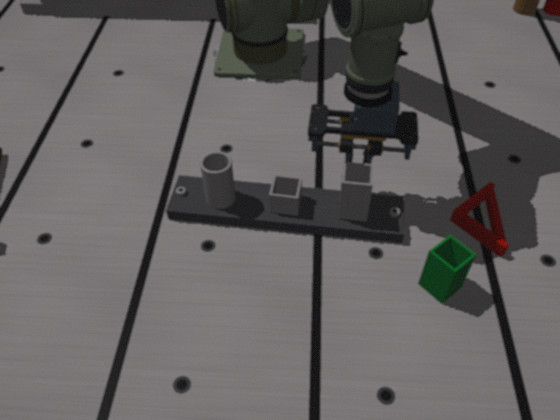

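Image: gripper fingers are right behind the tall tube (~(358,150)), with the body above it and neighbours clear. Now pushing.

```bash
python3 -m jog '[[[0.5,0,0.4],0.2,0.22],[[0.6,0,0],0,0.22],[[0.5,0,0],0,0.22],[[0.5,0,0],0,0.22],[[0.5,0,0],0,0.22],[[0.5,0,0],0,0.22],[[0.5,0,0],0,0.22],[[0.5,0,0],0,0.22],[[0.5,0,0],0,0.22],[[0.5,0,0],0,0.22]]'; python3 t.py '[529,208,66]'
```

```text
time_s: 3.9
ee_pos: [505.7, 211.2, 69.5]
ee_rot: [179.8, 1.1, -4.5]
force: [-5.3, 0.3, 4.7]
gripper_width: 19.9
t 3.9 pos [505.7 211.2  69.5] rot [179.84   1.06  -4.48] F [-5.3  0.3  4.7] w 19.9
tool cm to goal [2.36 0.13 0.31] turn -0.14
```

```bash
python3 -m jog '[[[0.4,0,0.1],0,0.22],[[0.4,0,0.1],0,0.22],[[0.4,0,0.1],0,0.22],[[0.3,0,0],0,0.22],[[0.2,0,0],0,0.22]]'; python3 t.py '[529,208,66]'
python3 - <<'E'
from h import *
a=grab("scene")["color"][120:260,150:450,::-1]; b=grab("top")["color"][170:310,130:430,::-1]
cv2.imwrite("pics/s2.png",cv2.resize(np.vstack([a,b]),None,fx=2,fy=2))
E
```

```text
time_s: 4.53
ee_pos: [514.9, 209.9, 66.7]
ee_rot: [179.7, 2.2, -4.5]
force: [-6.1, 1.7, 5.6]
gripper_width: 20.1
t 4.53 pos [514.9 209.9  66.7] rot [179.67   2.17  -4.55] F [-6.1  1.7  5.6] w 20.1
tool cm to goal [1.42 0.08 0.02] turn -0.21
```

View pics/s2.png

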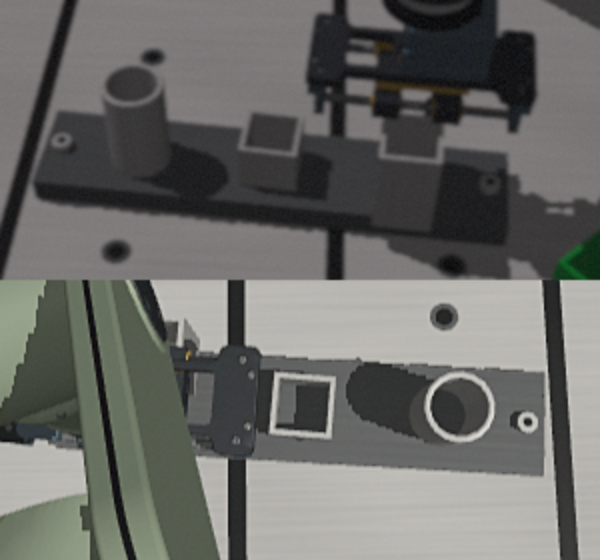

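Scene crop: the tall tube stands upright with its foot overhanging the far edge; short tube and pipe untouched. About 14 mm to go until it tips.

```bash
python3 -m jog '[[[0.3,0,0],0,0.22],[[0.3,0,0],0,0.22],[[0.3,0,0],0,0.22],[[0.2,0,0],0,0.22]]'; python3 t.py '[529,208,66]'
python3 - <<'E'
from h import *
a=grab("scene")["color"][120:260,250:450,::-1]
cv2.imwrite("pics/s3.png",cv2.resize(a,None,fx=3,fy=3))
E
```

```text
time_s: 5.12
ee_pos: [518.8, 209.4, 67.1]
ee_rot: [179.5, 3.1, -4.6]
force: [-6.3, 0.7, 4.8]
gripper_width: 20.1
t 5.12 pos [518.8 209.4  67.1] rot [179.55   3.13  -4.59] F [-6.3  0.7  4.8] w 20.1
tool cm to goal [1.03 0.06 0.06] turn -0.25
```

View pics/s3.png

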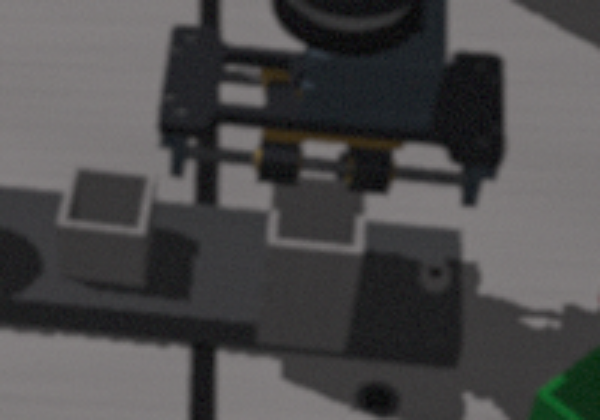

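Still upright, foot overhanging further. Small steps lose most of their travel and add tilt, so I'll use slightly larger ones.

```bash
python3 -m jog '[[[0.5,0,0.05],0,0.22],[[0.5,0,0.05],0,0.22],[[0,0,0],0,0.22]]'; python3 t.py '[529,208,66]'
```

```text
time_s: 5.55
ee_pos: [524.9, 208.7, 66.3]
ee_rot: [179.5, 3.7, -4.6]
force: [0.1, 0.6, -0.2]
gripper_width: 19.8
t 5.55 pos [524.9 208.7  66.3] rot [179.47   3.67  -4.61] F [ 0.1  0.6 -0.2] w 19.8
tool cm to goal [0.41 0.04 0.  ] turn -0.27
```

```bash
python3 -m jog '[[[0.5,0,0.05],0,0.22],[[0,0,0],0,0.22],[[0,0,0],0,0.22]]'; python3 t.py '[529,208,66]'
python3 - <<'E'
from h import *
a=grab("scene")["color"][120:260,250:450,::-1]
cv2.imwrite("pics/s4.png",cv2.resize(a,None,fx=3,fy=3))
E
```

```text
time_s: 5.92
ee_pos: [531.0, 208.4, 65.5]
ee_rot: [179.5, 3.6, -4.6]
force: [0.2, 0.5, -0.5]
gripper_width: 20.4
t 5.92 pos [531.  208.4  65.5] rot [179.49   3.58  -4.59] F [ 0.2  0.5 -0.5] w 20.4
tool cm to goal [-0.2   0.05 -0.04] turn -0.25
```

View pics/s4.png

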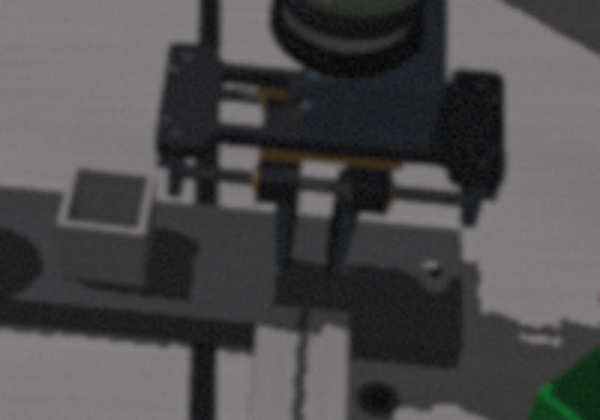

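The tube has tipped and lies beyond the bar, with the seam line visible on top (~(303,370)). Backing off and up, then checking.

```bash
python3 -m jog '[[[-3,0,0],0,0.22],[[-3,0,0],0,0.22],[[0,0,-5],0,0.22],[[0,0,-6],0,0.22],[[0,0,-6],0,0.22],[[-4,4.5,0],0,0.22],[[-2,5.8,0],0,0.22],[[0,6,0],0,0.22],[[0,6,0],0,0.22],[[0,6,0],0,0.22]]'
python3 -m jog '[[[0,6,0],0,0.22],[[-1,6,0],0,0.22],[[-1,6,0],0,0.22],[[-1,6,0],0,0.22],[[0,0,0],0,0.22]]'
python3 - <<'E'
from h import *
import pickle
d=grab("top");e=grab("scene");pickle.dump((d,e),open("d2.pkl","wb"))
a=d["color"][110:310,130:430,::-1];b=e["color"][120:320,150:450,::-1]
cv2.imwrite("pics/f.png",cv2.resize(np.vstack([a,b]),None,fx=1.5,fy=1.5))
E
```

```text
time_s: 7.22
ee_pos: [400.9, -67.7, 251.8]
ee_rot: [179.5, 2.7, -4.1]
force: [1.0, -0.0, -0.9]
gripper_width: 19.9
time_s: 7.85
ee_pos: [352.1, -315.9, 256.3]
ee_rot: [179.2, 2.4, -4.4]
force: [-1.0, 0.7, -0.4]
gripper_width: 20.3
```

View pics/f.png

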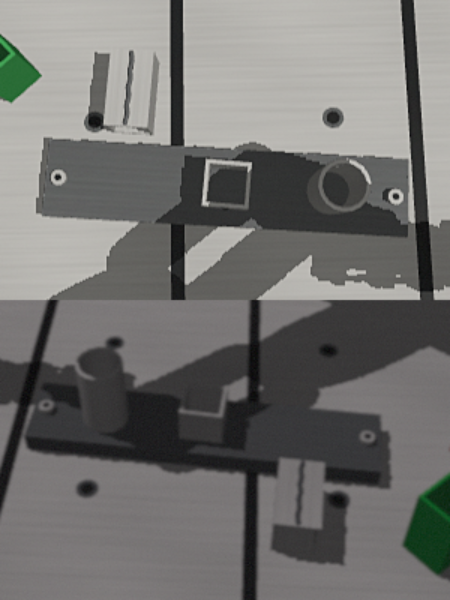

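Top half: tube lies flat beyond the bar, seam uppermost (~(129,87)), with a small gap to the bar; short tube and pipe still stand. Measuring the gap and the angle.

Run:
```python
from h import *
import pickle
d,e=pickle.load(open("d2.pkl","rb")); c=d["color"]
g=cv2.cvtColor(c,cv2.COLOR_RGB2GRAY)
a=c[135:215,180:250,::-1];b=e["color"][215:305,320:380,::-1]
a=cv2.resize(a,(490,560),interpolation=cv2.INTER_CUBIC)
b=cv2.resize(b,(310,465),interpolation=cv2.INTER_CUBIC);b=np.vstack([b,np.zeros((95,310,3),np.uint8)])
cv2.imwrite("pics/z.png",np.hstack([a,b]))
# dark weld line -> seam direction at z=50
seam=[]
for v in range(146,194):
    r=g[v,206:226].astype(int); i=r.argmin(); 
    if r[i]<140: seam.append((206+i,v))
w=np.array([ray(d,u,v,50)[:2] for u,v in seam]); p=np.polyfit(w[:,0],w[:,1],1)
print(len(seam),"seam yaw",np.degrees(np.arctan(p[0])),"x",w[:,0].min(),w[:,0].max(),"y",w[:,1].mean(), "edge x",554.9+.075*w[:,1].mean())
```

```text
48 seam yaw -4.6225757529258225 x 586.9608909074373 669.3052543854876 y 202.1945274006746 edge x 570.0645895550506
```

View pics/z.png

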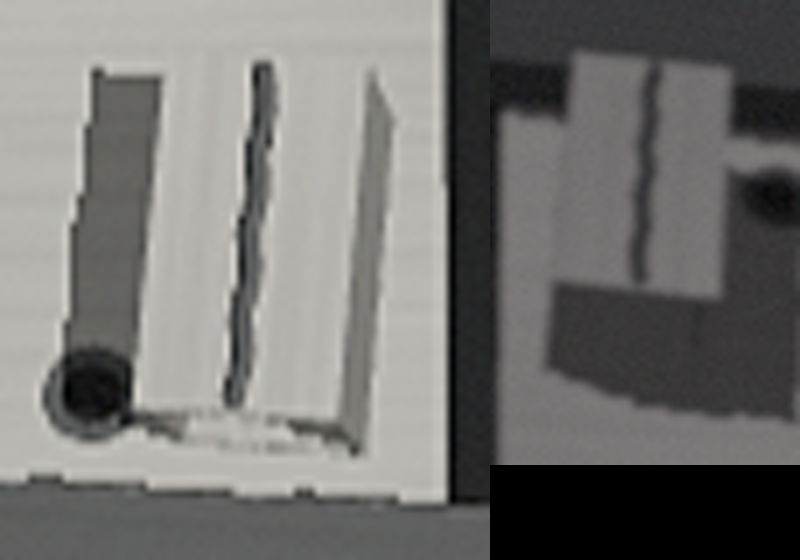

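```bash
python3 - <<'E'
from h import *
import pickle
d,e=pickle.load(open("d2.pkl","rb"))
n=np.array([.9972,-.0752]); 
def P(u,v,z,s): w=ray(d,u,v,z); print(s,w.round(1),"past edge",round((w[0]-(554.9+.075*w[1]))*.9972,1))
f=lambda x,y:(180+x/7-.5+.07,135+y/7-.5+.07)
P(*f(133,410),50,"top near L");P(*f(337,418),50,"top near R");P(*f(165,60),50,"top far L");P(*f(372,66),50,"top far R")
P(*f(360,452),0,"foot near R z0");P(*f(393,120),0,"foot far R z0")
P(*f(245,492),25,"bar edge")
s=560/784
for u,v in((193,249),(220,222)):P(u*s,v*s,0,"green foot")
g=e["color"].astype(int)
for u,v in((620,421),(588,396),(664,357),(605,350),(632,331)): print("scene green",ray(e,u*s,v*s,0 if v>390 else 90).round())
E
python3 t.py '[718,191,250]'
```

```text
top near L [587.2 228.3  50. ] past edge 15.1
top near R [584.3 179.   50. ] past edge 15.9
top far L [674.8 221.6  50. ] past edge 103.0
top far R [672.4 170.6  50. ] past edge 104.4
foot near R z0 [584.3 180.2   0. ] past edge 15.8
foot far R z0 [673.3 171.5   0. ] past edge 105.3
bar edge [570.5 205.5  25. ] past edge 0.2
green foot [627.1 350.6   0. ] past edge 45.8
green foot [662.9 316.5   0. ] past edge 84.0
scene green [691. 353.   0.]
scene green [659. 320.   0.]
scene green [665. 384.  90.]
scene green [659. 322.  90.]
scene green [631. 355.  90.]
t 7.95 pos [ 352.8 -312.5  256.2] rot [179.36   2.38  -4.2 ] F [0.9 0.3 0.2] w 20.0
tool cm to goal [ 32.73 -52.88  -1.33] turn 0.14
```

The tube lies flat and square (0.3°) but about 15 mm off the bar. There's plenty of time, so I'll nudge it back to about 4 mm from the far end, clear of the green decoy (nearest point y≈316).

```bash
python3 -m jog '[[[3.3,-5.2,0],0,0.22],[[3.3,-5.2,0],0,0.22],[[3.3,-5.2,0],0,0.22],[[3.3,-5.2,0],0,0.22],[[3.3,-5.2,0],0,0.22],[[3.3,-5.2,0],0,0.22],[[3.3,-5.2,0],0,0.22],[[3.3,-5.2,0],0,0.22],[[3.3,-5.2,0],0,0.22],[[3,-5,0],0,0.22]]';python3 t.py '[709.5,193.3,32]'
```

```text
time_s: 9.2
ee_pos: [708.1, 201.3, 239.6]
ee_rot: [179.4, 2.1, -3.1]
force: [0.7, -0.2, 1.0]
gripper_width: 20.2
t 9.2 pos [708.1 201.3 239.6] rot [179.37   2.14  -3.14] F [ 0.7 -0.2  1. ] w 20.2
tool cm to goal [ 0.96  0.56 20.75] turn 1.2
```

```bash
python3 -m jog '[[[1.4,0.6,0],1.2,0.22],[[0,0,0],0,0.22],[[0,0,5],0,0.22],[[0,0,5],0,0.22],[[0,0,5],0,0.22],[[0,0,0],0,0.22]]';python3 t.py '[709.5,193.3,32]'
```

```text
time_s: 9.95
ee_pos: [709.6, 208.6, 86.7]
ee_rot: [179.5, 2.2, -3.4]
force: [0.5, 0.7, 0.2]
gripper_width: 19.8
t 9.95 pos [709.6 208.6  86.7] rot [179.55   2.22  -3.36] F [0.5 0.7 0.2] w 19.8
tool cm to goal [0.29 1.48 5.47] turn 0.98
```

```bash
python3 -m jog '[[[0.3,1.5,0],1,0.22],[[0,0,3],0,0.22],[[0,0,2],0,0.22],[[0,0,0],0,0.22]]';python3 t.py '[709.5,193.3,32]'
```

```text
time_s: 10.45
ee_pos: [715.9, 192.0, 49.1]
ee_rot: [179.8, 1.1, -4.5]
force: [1.4, -0.1, -0.6]
gripper_width: 20.2
t 10.45 pos [715.9 192.   49.1] rot [179.82   1.12  -4.49] F [ 1.4 -0.1 -0.6] w 20.2
tool cm to goal [-0.61 -0.08  1.72] turn -0.15
```

```bash
python3 -m jog '[[[-0.5,0,1.5],0,0.22],[[-0.5,0,0],0,0.22],[[-0.5,0,0],0,0.22],[[-0.5,0,0],0,0.22],[[-0.4,0,0],0,0.22]]';python3 t.py '[680,195.5,33]'
```

```text
time_s: 11.08
ee_pos: [693.0, 194.1, 39.6]
ee_rot: [180.0, 0.6, -4.5]
force: [0.5, -0.5, -1.2]
gripper_width: 20.3
t 11.07 pos [693.  194.1  39.6] rot [179.98   0.63  -4.53] F [ 0.5 -0.5 -1.2] w 20.3
tool cm to goal [-1.3  -0.04  0.68] turn -0.19
```

```bash
python3 -m jog '[[[-0.4,0,0.4],0,0.22],[[-0.5,0,0.2],0,0.22],[[-0.5,0,0.1],0,0.22]]';python3 t.py '[679,195.5,33]'
python3 - <<'E'
from h import *
e=grab("scene")
b=e["color"][190:310,300:400,::-1]
cv2.imwrite("pics/n.png",cv2.resize(b,None,fx=5,fy=5,interpolation=cv2.INTER_CUBIC))
E
```

```text
time_s: 11.45
ee_pos: [686.2, 195.6, 36.9]
ee_rot: [-179.8, -0.5, -4.5]
force: [4.8, -0.9, 2.4]
gripper_width: 19.7
t 11.45 pos [686.2 195.6  36.9] rot [-179.79   -0.52   -4.49] F [ 4.8 -0.9  2.4] w 19.7
tool cm to goal [-0.72  0.07  0.39] turn -0.15
```

```bash
python3 -m jog '[[[-0.5,0,0.1],0,0.22],[[-0.5,0,0.1],0,0.22]]';python3 t.py '[679,195.5,33]'
```

```text
time_s: 11.75
ee_pos: [679.2, 196.7, 36.9]
ee_rot: [-179.7, -1.0, -4.5]
force: [5.8, -1.0, 4.5]
gripper_width: 20.2
t 11.75 pos [679.2 196.7  36.9] rot [-179.68   -0.99   -4.48] F [ 5.8 -1.   4.5] w 20.2
tool cm to goal [-0.01  0.13  0.39] turn -0.14
```

Pushed about 10 mm. Backing away (+x), up, and clear.

```bash
python3 -m jog '[[[3,0,0],0,0.22],[[1,0,0],0,0.22],[[0,0,-5],0,0.22],[[0,0,-6],0,0.22],[[0,0,-6],0,0.22],[[0,0,-4],0,0.22],[[-3.3,5.2,0],0,0.22],[[-3.3,5.2,0],0,0.22],[[-3.3,5.2,0],0,0.22],[[-3.3,5.2,0],0,0.22]]'
python3 -m jog '[[[-3.3,5.2,0],0,0.22],[[-3.3,5.2,0],0,0.22],[[-3.3,5.2,0],0,0.22],[[-3.3,5.2,0],0,0.22],[[-3.3,5.2,0],0,0.22],[[-2,5.2,0],0,0.22],[[0,0,0],0,0.22]]'
python3 - <<'E'
from h import *
import pickle
d=grab("top");e=grab("scene");pickle.dump((d,e),open("d3.pkl","wb"))
a=cv2.resize(d["color"][135:215,180:250,::-1],(490,560),interpolation=cv2.INTER_CUBIC)
b=cv2.resize(e["color"][120:320,150:450,::-1],(300,200));c=cv2.resize(d["color"][110:310,130:430,::-1],(300,200))
z=np.zeros((160,300,3),np.uint8)
cv2.imwrite("pics/g.png",np.hstack([a,np.vstack([b,c,z])]))
g=cv2.cvtColor(d["color"],cv2.COLOR_RGB2GRAY)
seam=[]
for v in range(150,200):
    r=g[v,204:226].astype(int); i=r.argmin()
    if r[i]<140: seam.append((204+i,v))
w=np.array([ray(d,u,v,50)[:2] for u,v in seam]);p=np.polyfit(w[:,0],w[:,1],1);print("seam yaw",np.degrees(np.arctan(p[0])),"x",w[:,0].min(),w[:,0].max())
E
```

```text
time_s: 13.0
ee_pos: [556.1, -2.8, 243.5]
ee_rot: [-180.0, 1.3, -4.1]
force: [0.3, -1.1, 0.0]
gripper_width: 19.8
time_s: 13.88
ee_pos: [334.9, -299.3, 243.0]
ee_rot: [-179.4, 2.5, -4.2]
force: [-0.2, 0.1, -0.6]
gripper_width: 20.2
seam yaw -4.459714442138788 x 576.7175297450693 658.6417489595705
```

View pics/g.png

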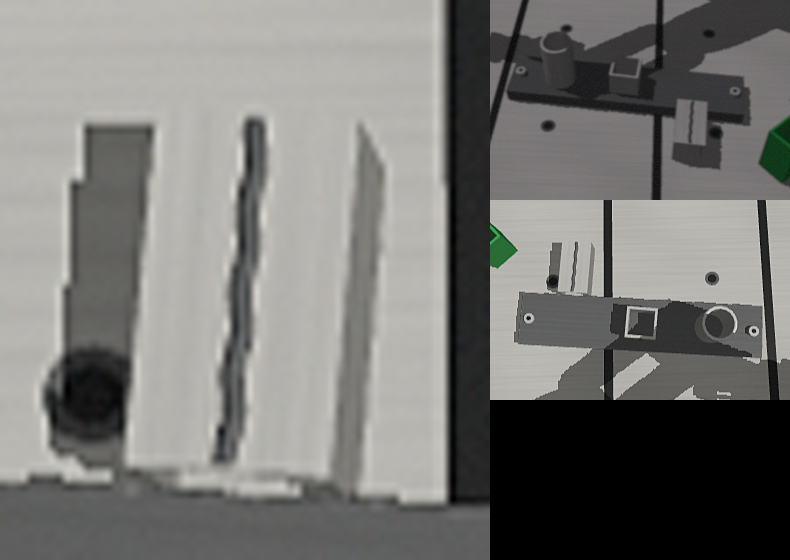

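The tube is flat and square to the bar with the seam up (pixels (255,118) to (220,462)), about 5 mm from the bar. Short tube and pipe are standing and the arm is clear.

```bash
python3 -c "from workcell import job_done; print(job_done())"
```

```text
the job is handed in; nothing more can be done
None
```

The tall tube is tipped over the bar's far edge and lies flat on the table right beside it, weld seam uppermost. I handed the job in at about 14 s of the 35 s allowed.

- **How it was done:** I pushed the tube slowly with two part-open fingers until it tipped. It landed about 15 mm from the bar, so I nudged it back from its far end by about 10 mm. I never gripped or lifted it.
- **Last checks:** The seam runs at -4.5°, against about -4.3° for square to the bar. The foot end is about 5 mm from the bar, with calibration good to about 2 mm. The short tube and pipe look standing and undisturbed, and the arm was clear of everything.
- **Forces and tilt:** The push forces I read between moves were up to about 8 N. The tool tilted up to 3.7° under load during the push, which did no visible harm. No check failed or disagreed, and the hand-in gives no verdict.

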